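# Set the tall measuring cylinder on the balance

## Task

Put the taller of the two empty measuring cylinders from the steel tray onto the balance, ready for weighing: standing upright in the middle of the round pan. Lower it onto the pan before letting go, do not drop it or tip it over, then let go; leave the short cylinder, the jar and the bowl where they are.

Things in the scene. Friction and masses are not known exactly. Their poses are not given: they have to be found in the camera images.
- tall_cylinder_mid (a point): The taller measuring cylinder, milky white plastic, 140 mm high: a round tube of 34 mm outside diameter (wall 2.5 mm, open top) on a six-sided foot 64 mm across its corners and 11 mm thick. Loose, 0.1 to 0.2 kg, starts upright on the tray. This point is on its axis half-way up, 70 mm above the underside of the foot; z is its axis, pointing to the mouth. Grip the tube from above in its top 40 mm, so that the gripper's body clears the mouth; any grasp yaw will do.
- pan_centre (a point): Centre of the upper face of the balance's round steel pan, 130 mm in diameter, flat and level, rigid, 70 mm above the bench. The balance is a fixed white box 250 x 190 mm and 49 mm high with a display at its front; it lies at the robot's left, its place and yaw vary. z points up, x to the back of the balance.
- short_cylinder_mid (a point): Bystander: the shorter measuring cylinder, same shape and plastic, 95 mm high, tube 26 mm in diameter, foot 52 mm. This point is on its axis half-way up, 47.5 mm above its underside. It stands on the tray.
- jar_mid (a point): Bystander: closed white sample jar, 60 mm in diameter, 75 mm high; this point is on its axis half-way up. It stands on the tray.
- bowl_rim (a point): Bystander: steel mixing bowl, 130 mm in diameter, 60 mm high, on the tray; this point is the centre of its mouth. The tray is a fixed flat steel tray, 300 x 380 mm, floor 4 mm and rim 16 mm above the bench. The two cylinders and the jar stand on it in any order, their axes at least 85 mm apart.

How it is judged (in metres and radians):
On the way:
1. the tall cylinder is lowered, still held and upright, over the middle of the pan (axis within 20 mm of its centre) until its foot is within 10 mm of the pan (horizontal distance between tall_cylinder_mid and pan_centre below 0.02 m and angle between tall_cylinder_mid's own z axis and vertical below 0.175 rad and z of tall_cylinder_mid in the frame of pan_centre between 0.06 and 0.08 m and contact force between the fingers and tall_cylinder above 0.5 N), for 0.1 s.
At the end, for the whole second after the job is handed in: The tall cylinder stands at rest, let go, on the pan, its axis within 20 mm of the pan's centre and within 10 degrees of vertical, its foot on the pan (within 5 mm); the short cylinder, the jar and the bowl are within 30 mm of where they began (horizontal distance between tall_cylinder_mid and pan_centre below 0.02 m and angle between tall_cylinder_mid's own z axis and vertical below 0.175 rad and z of tall_cylinder_mid in the frame of pan_centre between 0.065 and 0.075 m and linear speed of tall_cylinder below 0.02 m/s and not (distance of short_cylinder_mid from where it was at the start of the episode above 0.03 m) and not (distance of jar_mid from where it was at the start of the episode above 0.03 m) and not (distance of bowl_rim from where it was at the start of the episode above 0.03 m)); the robot touches nothing.
It fails at once if the tall cylinder is tipped over (more than 0.6 rad) (angle between tall_cylinder_mid's own z axis and vertical above 0.6 rad).
It fails at once if the short cylinder, the jar or the bowl is moved by more than 30 mm (distance of any of short_cylinder_mid, jar_mid, bowl_rim from where it was at the start of the episode above 0.03 m).
It also fails if it takes over 40 s, if anything falls off the work surface, if the arm or the gripper's body presses on something with over 40 N, if the wrist force passes 120 N, or if a joint passes its speed limit or range.

## Robot

A 6-joint arm with a two-finger parallel gripper is mounted at the origin on the work surface. World frame = base frame: x ahead of the robot, y to its left, z up, the work surface at z = 0. Lengths are in mm, angles in degrees, forces in N, time in s.
With the tool pointing down it reaches from about 250 to 850 mm from the base axis. Payload 12.5 kg.
Tool frame: the origin (TCP) lies at the very end of the fingers, on their centre line; the grasp point (between the pads) lies 19 mm behind it (grasp_offset is the distance from the TCP to the grasp point, in mm); z points along the fingers, y is the direction in which the jaws open and shut (so a half turn about z gives the same grasp; the last joint's range is limited). The gripper opens to 93 mm and grips with 3 to 60 N. Pads are 15 mm wide; open, the fingers measure 128 mm over their backs; the gripper's body (75 mm by 188 mm) begins 65 mm behind the grasp point.
Start: joints at [68.606, 20.094, 94.641, -0, 65.266, -4.847], TCP at [156.61, 527.217, 218.633] pointing down, gripper open.
Joint ranges: [-157.81, 157.81], [-45, 120.19], [0.68, 151.7], [-89.99, 269.99], [4.06, 180], [-164.3, 164.3]. Speed limits (degrees/s): [127.2, 127.2, 159.86, 180, 180, 180].

## Interface

Orientations are given as a 3x3 rotation matrix whose columns are the frame's x, y, z axes.
In Python, from cell import sense, capture, hand_in, grasp_offset gives the robot as it stands. The module is installed in compiled form; this text tells all that it offers.
- The arm moves only by the tool play_rows, never from a script. Its argument "deltas" is a list of rows, each a list of 2 entries, a list of its own where there are three numbers: the shift along the tool's x, y, z in mm, then the turn about the tool's z in rad. A call has 1 to 20 rows; each row shifts and turns the commanded pose from where the row before left it, along the tool's axes as they then stand; what a row does not reach is not made up. A row lasts 1/10 s, in which the tool goes at most 50 mm and 8.59 degrees, less where a joint would pass 70% of its speed; a pose out of reach is approached as far as the arm can. A call with a gripper value outside its range is refused whole. "jaw" is the closure, from -1 (fully open) to 1 (shut), set as the call begins (left out, the last holds). The fingers move at their own pace and stop on an object; "squeeze" is the grip in N (left out, the last holds). Time passes only in rows, so rows that do not move let the fingers close. It gives the time, the measured TCP pose, the force and the opening at its end, in the units of the state.
- sense(): the state, without advancing time (a new reading comes with each control period).
- capture(name): name is "scene" or "top" or "wrist"; returns a dict with "color" (384x512x3 uint8, red, green, blue), "intrinsics" (3x3 intrinsics, pixels), "R" (3x3) and "t" (3): a world point X has camera coordinates R X + t; the wrist camera has in their place "T_tool_cam" (4x4, takes a point from camera to tool coordinates, whose origin is the TCP and whose axes are the flange's). Camera axes: x right, y down, z forward; pixel columns grow to the right and rows downward; lengths in mm; the calibration is good to about 2 mm. A picture is of the moment at which its call begins: read the wrist's pose just before it. There is no depth.
- hand_in(): hands the job in, once; it reports no verdict.
The state is a dict: "time_s": time; "qpos": joint angles; "dq": joint speeds; "effort": joint torques, N m; "tool_pos": TCP position; "eef_rot": TCP orientation; "wrist_force": force on the tool from outside, world axes, zero at the start; "moment": the same for the moment, N m; "grip_width": finger opening in mm.
Only numpy, scipy, OpenCV 4.12 (cv2) and the standard library are available. Lean on these libraries where they do the work, as an engineer would, in place of code of your own. Each camera call takes 0.05 s, during which the arm holds its last target.

## Working session

There is one attempt and no reset: what is moved stays moved. The work goes in short steps, Python scripts to look and compute and a tool call to move; the robot and the scene stay as the last step left them, time stands still between calls to the robot, and variables do not carry over. Pictures are saved under pics/ and viewed, and the job is handed in when it is done.

Besides the shell and the picture viewer there is one more tool, called after "Request:" as name(argument=value, ...) on one line, values as JSON. play_rows: Moves the arm, as the interface text tells. Its arguments: {"type":"object","properties":{"deltas":{"type":"array"},"jaw":{"type":"number"},"squeeze":{"type":"number"}},"required":["deltas"]}

```bash
mkdir -p pics
python3 - <<'E'
from cell import sense,capture,grasp_offset
import cv2,json,numpy as np,pickle
s=sense();print(s,grasp_offset)
d={}
for n in("scene","top","wrist"):
    c=capture(n);d[n]=c;cv2.imwrite(f"pics/{n}0.png",c["color"][:,:,::-1])
    print(n,{k:np.round(v,3).tolist() for k,v in c.items() if k!="color"})
pickle.dump(d,open("c0.pkl","wb"))
E
```

```text
{'time_s': 0.0, 'qpos': array([ 6.86062765e+01,  2.01232226e+01,  9.46768438e+01,  1.72166077e-03,
        6.52659638e+01, -4.84643154e+00]), 'dq': array([ 0.00692178, -0.00799672,  0.00513283,  0.00040165, -0.04183295,
       -0.06864753]), 'effort': array([-5.03358060e-04, -4.97311485e+01, -2.85258490e+01,  6.98916265e-02,
        2.55383912e-02, -1.13667945e-04]), 'tool_pos': array([156.47830476, 526.91104262, 218.11279409]), 'eef_rot': array([[-9.58581369e-01,  2.84818470e-01, -4.45794586e-04],
       [ 2.84818791e-01,  9.58580787e-01, -1.06308191e-03],
       [ 1.24544763e-04, -1.14602119e-03, -9.99999336e-01]]), 'wrist_force': array([ 0.07579988,  0.09045539, -0.52019196]), 'moment': array([-0.01530553,  0.01740021, -0.0050094 ]), 'grip_width': 93.1552425976032} 18.8
scene {'intrinsics': [[447.278, 0.0, 257.867], [0.0, 447.278, 191.651], [0.0, 0.0, 1.0]], 'R': [[-0.332, 0.943, 0.007], [0.61, 0.22, -0.762], [-0.72, -0.248, -0.648]], 't': [214.627, -282.591, 1376.629]}
top {'intrinsics': [[409.101, 0.0, 251.823], [0.0, 409.101, 192.808], [0.0, 0.0, 1.0]], 'R': [[0.055, -0.998, -0.006], [-0.978, -0.052, -0.202], [0.201, 0.017, -0.979]], 't': [-72.418, 569.433, 922.407]}
wrist {'intrinsics': [[280.243, 0.0, 253.273], [0.0, 280.243, 193.302], [0.0, 0.0, 1.0]], 'T_tool_cam': [[0.0, -0.96, -0.28, 78.013], [1.0, 0.0, -0.0, 0.015], [0.0, -0.28, 0.96, -166.48], [0.0, 0.0, 0.0, 1.0]]}
```

View pics/scene0.png

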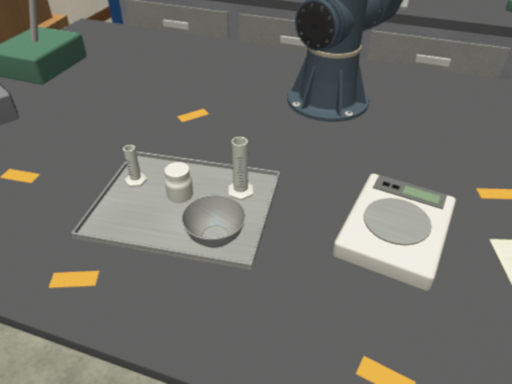

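View pics/top0.png

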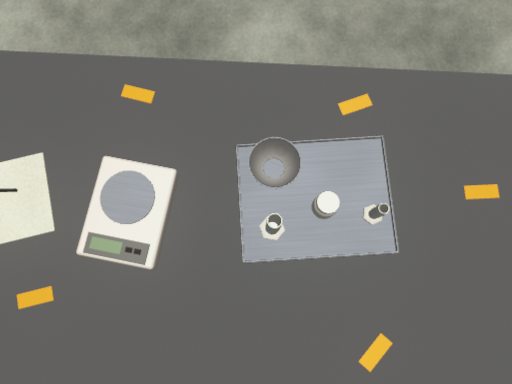

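View pics/wrist0.png

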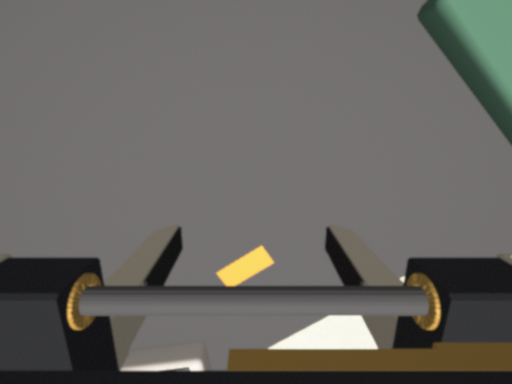

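The scene view shows the tall cylinder at about (239,165), with its foot at (241,190) and the bowl in front of it. In the top view its mouth is near (274,219) and its foot near (272,229), and the pan is near (127,197). The arm hides neither. Next I'll zoom in and measure.

```bash
cat > h.py <<'E'
import numpy as np,cv2
def ray(c,u,v):
    K=c["intrinsics"];R=np.array(c["R"]);t=np.array(c["t"])
    p=cv2.undistortPoints(np.array([[[u,v]]],float),K,None)[0,0]
    d=R.T@np.array([p[0],p[1],1]);return -R.T@t,d
def onz(c,u,v,z):
    o,d=ray(c,u,v);return o+d*(z-o[2])/d[2]
def tri(c1,p1,c2,p2):
    o1,d1=ray(c1,*p1);o2,d2=ray(c2,*p2)
    s=np.linalg.lstsq(np.c_[d1,-d2],o2-o1,rcond=None)[0]
    a=o1+s[0]*d1;b=o2+s[1]*d2;return (a+b)/2,np.linalg.norm(a-b)
E
python3 - <<'E'
import pickle,cv2,numpy as np
d=pickle.load(open("c0.pkl","rb"))
a=d["top"]["color"][195:255,240:320][:,:,::-1]
b=d["top"]["color"][150:275,70:185][:,:,::-1]
c=d["scene"]["color"][125:215,200:290][:,:,::-1]
cv2.imwrite("pics/zt.png",cv2.resize(a,None,fx=9,fy=9,interpolation=cv2.INTER_NEAREST))
cv2.imwrite("pics/zb.png",cv2.resize(b,None,fx=4,fy=4,interpolation=cv2.INTER_NEAREST))
cv2.imwrite("pics/zs.png",cv2.resize(c,None,fx=6,fy=6,interpolation=cv2.INTER_NEAREST))
E
```

```text
(no output)
```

View pics/zt.png

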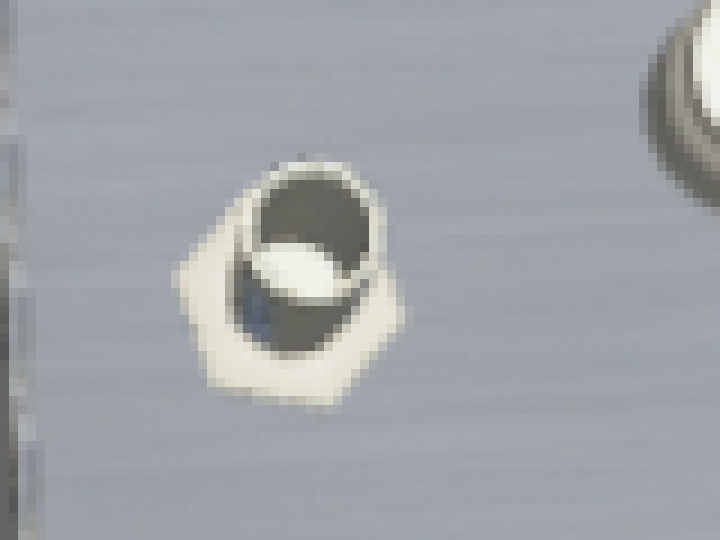

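View pics/zb.png

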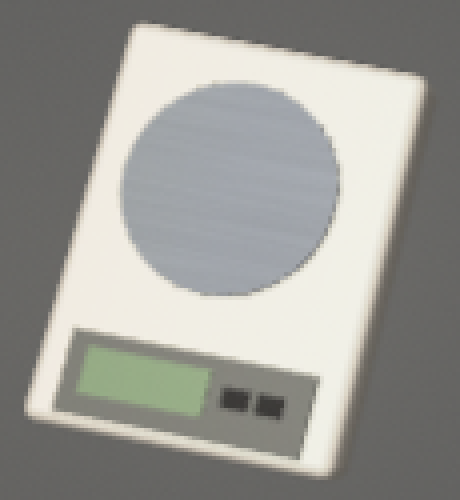

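View pics/zs.png

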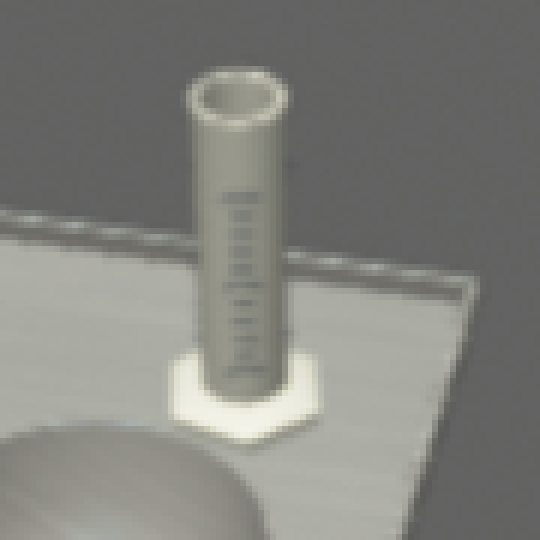

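Run:
```python
import pickle,cv2,numpy as np
from h import *
d=pickle.load(open("c0.pkl","rb"));T=d["top"];S=d["scene"]
m=tri(T,(274.5,219.5),S,(239.1,140.75));print("mouth tri",m, "on z144",onz(T,274.5,219.5,144),onz(S,239.1,140.75,144))
print("foot top z15",onz(T,271.7,227.4,15))
print("mouth dia",onz(T,267.2,219.5,144)-onz(T,282.2,219.5,144))
pc=[]
for c,(x0,y0,x1,y1) in((T,(70,150,185,240)),(S,(355,190,440,250))):
    im=c["color"][y0:y1,x0:x1].astype(int)
    print(im[(197 if c is T else 221)-y0,(127 if c is T else 397)-x0], im[5,5])
    br=im.max(2);hsv=cv2.cvtColor(c["color"][y0:y1,x0:x1].copy(),cv2.COLOR_RGB2HSV)
    mk=((br>100)&(br<205)).astype(np.uint8)
    mk=cv2.morphologyEx(mk,cv2.MORPH_OPEN,np.ones((3,3),np.uint8))
    n,l,st,ce=cv2.connectedComponentsWithStats(mk)
    k=l[(197 if c is T else 221)-y0,(127 if c is T else 397)-x0]
    mm=(l==k).astype(np.uint8)
    cs,_=cv2.findContours(mm,cv2.RETR_EXTERNAL,cv2.CHAIN_APPROX_NONE)
    ct=max(cs,key=len);e=cv2.fitEllipse(ct)
    P=np.array([onz(c,p[0][0]+x0,p[0][1]+y0,70) for p in ct])
    (cx,cy),r=cv2.minEnclosingCircle(P[:,:2].astype(np.float32))
    A=np.c_[P[:,:2],np.ones(len(P))];q=np.linalg.lstsq(A,(P[:,:2]**2).sum(1),rcond=None)[0]
    print(st[k],e,"centre z70",onz(c,e[0][0]+x0,e[0][1]+y0,70),"circ",q[:2]/2,np.sqrt(q[2]+(q[:2]**2).sum()/4),cx,cy,r)
    pc.append((e[0][0]+x0,e[0][1]+y0))
print(tri(T,pc[0],S,pc[1]))
for n,u,v,z in(("jar",327.5,197.5,79),("short",383,209,99),("bowl",275,162,64)): print(n,onz(T,u,v,z))
```

```text
mouth tri (array([499.12428273, -95.13834598, 142.68719666]), np.float64(0.36900058361472576)) on z144 [498.87738533 -94.90814693 144.        ] [500.97384178 -94.59026265 144.        ]
foot top z15 [497.20502093 -94.32889247  15.        ]
mouth dia [-1.73900603 32.2158226   0.        ]
[161 165 171] [99 98 97]
[  30   21   55   53 2310] ((57.03282928466797, 46.94462203979492), (51.716068267822266, 54.9809455871582), 59.526336669921875) centre z70 [544.25718948 252.50595768  70.        ] circ [545.09259413 252.58389503] 63.713597543809016 545.4324340820312 252.47061157226562 65.00688934326172
[171 173 164] [217 210 195]
[   9    8   67   48 2466] ((42.00069046020508, 31.44809913635254), (44.40404510498047, 68.38448333740234), 105.43954467773438) centre z70 [554.47601991 253.44402382  70.        ] circ [550.99259942 252.29341819] 64.3943393965452 550.8602294921875 252.39967346191406 66.17422485351562
(array([545.67606117, 254.53954652,  62.36296393]), np.float64(0.9044143429682407))
jar [ 566.46011317 -218.94743147   79.        ]
short [ 542.51857903 -341.6810556    99.        ]
bowl [650.18936394 -93.39018285  64.        ]
```

Two views agree on the cylinder: its axis is near (499,-95) and the triangulated mouth height is 143, where 144 is expected. The pan is near (546,252.5), with a fitted radius of 64 (expected 65). I'll move above the cylinder now.

Request:
play_rows(deltas=[[[-10,-10,0],0],[[-20,-20,0],0],[[-27.8,-27.4,0],0],[[-27.8,-27.4,0],0],[[-27.8,-27.4,0],0],[[-27.8,-27.4,0],0],[[-27.8,-27.4,0],0],[[-27.8,-27.4,0],0],[[-27.8,-27.4,0],0],[[-27.8,-27.4,0],0],[[-27.8,-27.4,0],0],[[-27.8,-27.4,0],0],[[-27.8,-27.4,0],0],[[-27.8,-27.4,0],0],[[-27.8,-27.4,0],0],[[-27.8,-27.4,0],0],[[-27.8,-27.4,0],0],[[-27.8,-27.4,0],0],[[-20,-20,0],0],[[-10,-10,0],0]], jaw=-1, squeeze=15)

```text
time_s: 2.15
tool_pos: [498.5, -96.5, 218.4]
eef_rot: [[-0.958, 0.287, -0.0], [0.287, 0.958, -0.0], [0.0, -0.0, -1.0]]
wrist_force: [-0.1, 0.8, 0.3]
grip_width: 92.8
```

Request:
play_rows(deltas=[[[0,0,0],0],[[0,0,0],0]])

```text
time_s: 2.35
tool_pos: [497.8, -93.6, 218.5]
eef_rot: [[-0.959, 0.285, -0.001], [0.285, 0.959, 0.0], [0.001, 0.0, -1.0]]
wrist_force: [-0.8, -0.3, 0.2]
grip_width: 93.3
```

Run:
```python
from cell import sense,capture
import cv2,numpy as np,pickle
s=sense();c=capture("wrist");t=capture("top");pickle.dump((s,c,t),open("c1.pkl","wb"))
cv2.imwrite("pics/w1.png",c["color"][:,:,::-1]);cv2.imwrite("pics/t1.png",t["color"][:,:,::-1])
R=s["eef_rot"];p=s["tool_pos"];print(s["time_s"],p,R.round(4),s["qpos"])
T=np.array(c["T_tool_cam"])
for z in(144,):
    X=R.T@(np.array([499,-95,z])-p);k=T[:3,:3].T@(X-T[:3,3]);q=c["intrinsics"]@k;print("delta tool",X,"pix",q[:2]/q[2])
```

```text
2.35 [497.79672154 -93.62753588 218.48273611] [[-9.586e-01  2.849e-01 -7.000e-04]
 [ 2.849e-01  9.586e-01  4.000e-04]
 [ 8.000e-04  2.000e-04 -1.000e+00]] [-1.59261383e+01  1.56066956e+01  1.00927802e+02  1.39849336e-02
  6.35111777e+01 -8.93821218e+01]
delta tool [-1.6039312  -0.98846538 74.48127184] pix [252.20398689 203.17619601]
```

View pics/w1.png

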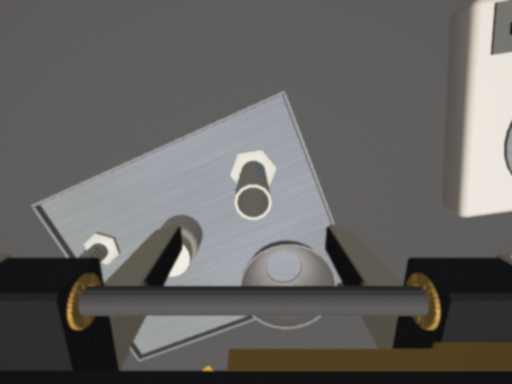

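The wrist view shows the mouth ring centred near (253,202). My prediction was (252,203), so the position is confirmed. The tube stands between the open fingers. Next I'll descend and grip.

Request:
play_rows(deltas=[[[-0.7,-0.3,6],0],[[-0.8,-0.2,12],0],[[0,0,16],0],[[0,0,16],0],[[0,0,16],0],[[0,0,16],0],[[0,0,14],0],[[0,0,9],0],[[0,0,6],0],[[0,0,0],0],[[0,0,0],0]])

```text
time_s: 3.55
tool_pos: [500.0, -95.2, 107.9]
eef_rot: [[-0.959, 0.285, 0.0], [0.285, 0.959, -0.0], [-0.0, 0.0, -1.0]]
wrist_force: [-0.2, -0.6, -0.6]
grip_width: 93.0
```

Request:
play_rows(deltas=[[[0,0,0],0],[[0,0,0],0],[[0,0,0],0],[[0,0,0],0],[[0,0,0],0],[[0,0,0],0],[[0,0,0],0],[[0,0,0],0],[[0,0,0],0],[[0,0,0],0]], jaw=1, squeeze=15)

```text
time_s: 4.55
tool_pos: [499.8, -95.2, 107.6]
eef_rot: [[-0.959, 0.285, -0.0], [0.285, 0.959, 0.0], [0.0, 0.0, -1.0]]
wrist_force: [-0.3, -0.4, -0.3]
grip_width: 33.5
```

The grip width is 33.5 mm on a 34 mm tube. Next is the lift.

Request:
play_rows(deltas=[[[0,0,-4],0],[[0,0,-8],0],[[0,0,-12],0],[[0,0,-15],0],[[0,0,-15],0],[[0,0,-15],0],[[0,0,-15],0],[[0,0,-12],0],[[0,0,-8],0],[[0,0,-4],0],[[0,0,0],0],[[0,0,0],0]])

```text
time_s: 5.75
tool_pos: [499.6, -95.1, 215.2]
eef_rot: [[-0.959, 0.285, -0.001], [0.285, 0.959, 0.0], [0.001, 0.0, -1.0]]
wrist_force: [0.0, -0.1, -1.2]
grip_width: 33.4
```

Run:
```python
from cell import sense,capture
import cv2,numpy as np
s=sense();c=capture("wrist");t=capture("scene")
cv2.imwrite("pics/l2.png",np.vstack([cv2.resize(x["color"],(400,300))[:,:,::-1] for x in(c,t)]))
print(s["tool_pos"],s["grip_width"],s["wrist_force"],"delta tool to pan",s["eef_rot"].T@(np.array([545.7,252.5,70])-s["tool_pos"]))
```

```text
[499.61332551 -95.13879489 215.18011378] 33.389970298480904 [ 0.0231863  -0.07309114 -1.17427014] delta tool to pan [ 54.71398107 346.36599132 145.22726688]
```

View pics/l2.png

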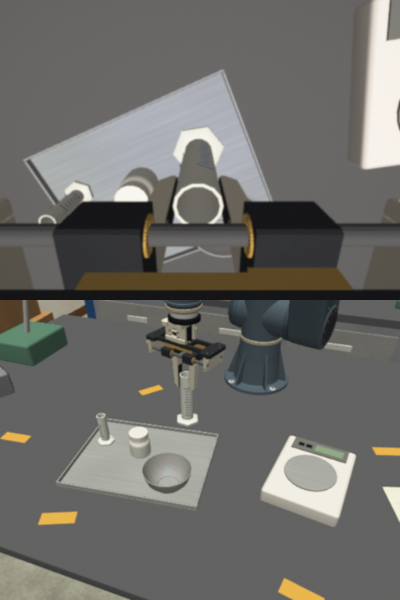

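The cylinder is held upright in the gripper and clear of the tray; the other objects haven't moved. I'll traverse to the pan.

Request:
play_rows(deltas=[[[1,6,0],0],[[2,12,0],0],[[2.5,16,0],0],[[3.1,19.9,0],0],[[3.1,19.9,0],0],[[3.1,19.9,0],0],[[3.1,19.9,0],0],[[3.1,19.9,0],0],[[3.1,19.9,0],0],[[3.1,19.9,0],0],[[3.1,19.9,0],0],[[3.1,19.9,0],0],[[3.1,19.9,0],0],[[3.1,19.9,0],0],[[3.1,19.9,0],0],[[3.1,19.9,0],0],[[3.1,19.9,0],0],[[2.5,16,0],0],[[2,12,0],0],[[1,6,0],0]])

```text
time_s: 7.85
tool_pos: [546.3, 253.7, 215.4]
eef_rot: [[-0.959, 0.284, -0.0], [0.284, 0.959, -0.0], [0.0, -0.0, -1.0]]
wrist_force: [0.0, -1.2, -2.1]
grip_width: 33.2
```

Request:
play_rows(deltas=[[[0,0,0],0],[[0,0,0],0],[[0,0,0],0]])

```text
time_s: 8.15
tool_pos: [546.4, 251.9, 215.7]
eef_rot: [[-0.958, 0.285, -0.0], [0.285, 0.958, -0.0], [0.0, -0.0, -1.0]]
wrist_force: [-0.5, -0.4, -1.1]
grip_width: 32.9
```

Run:
```python
from cell import sense,capture
import cv2,numpy as np,pickle
s=sense();c=capture("wrist");t=capture("scene");T=capture("top")
pickle.dump((s,c,t,T),open("c3.pkl","wb"))
cv2.imwrite("pics/w3.png",c["color"][:,:,::-1])
cv2.imwrite("pics/s3.png",cv2.resize(t["color"][100:300,300:500],(600,600))[:,:,::-1])
print(s["tool_pos"],s["grip_width"],"delta",s["eef_rot"].T@(np.array([545.7,252.5,70])-s["tool_pos"]))
R=s["eef_rot"];K=np.array(c["T_tool_cam"])
for a in range(0,360,45):
    W=np.array([545.7+65*np.cos(np.radians(a)),252.5+65*np.sin(np.radians(a)),70])
    k=K[:3,:3].T@(R.T@(W-s["tool_pos"])-K[:3,3]);q=c["intrinsics"]@k;print(a,(q[:2]/q[2]).round(1))
    cv2.circle(c["color"],tuple((q[:2]/q[2]).round().astype(int).tolist()),2,(255,0,0),-1)
cv2.imwrite("pics/w3b.png",c["color"][:,:,::-1])
```

```text
[546.44412458 251.92674015 215.68009915] 32.92423568646689 delta [  0.87444306   0.35724432 145.68006508]
0 [268.9 231.7]
45 [302.2 207.2]
90 [308.9 165.7]
135 [282.  130.6]
180 [236.5 125.8]
225 [202.4 154.7]
270 [200.1 197.1]
315 [227.9 227.8]
```

View pics/w3b.png

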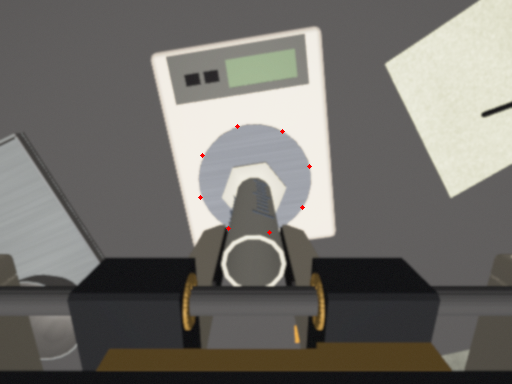

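View pics/s3.png

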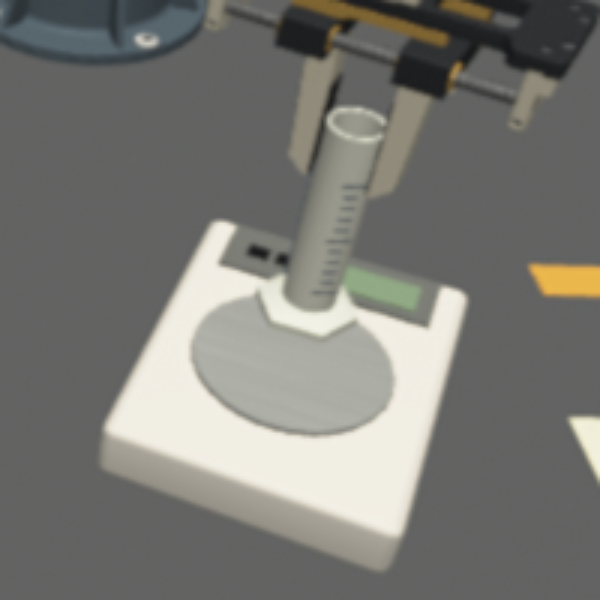

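The predicted pan rim points fall on the visible pan edge in the wrist view, and the foot hexagon is centred near (254,191). In the scene view the tube's lean matches the direction a vertical line takes there, so it is upright. The foot is about 42 mm above the pan, so I'll lower it.

Request:
play_rows(deltas=[[[0.5,0.2,3],0],[[0.4,0.2,5],0],[[0,0,6],0],[[0,0,6],0],[[0,0,6],0],[[0,0,5],0],[[0,0,4],0],[[0,0,2],0],[[0,0,1],0],[[0,0,0],0],[[0,0,0],0],[[0,0,0],0]])

```text
time_s: 9.5
tool_pos: [545.7, 253.2, 177.8]
eef_rot: [[-0.959, 0.285, 0.0], [0.285, 0.959, 0.0], [-0.0, 0.0, -1.0]]
wrist_force: [-0.7, -0.4, -1.6]
grip_width: 33.1
```

Request:
play_rows(deltas=[[[0,0,0.8],0],[[0,0,0.8],0],[[0,0,0],0],[[0,0,0],0]])

```text
time_s: 9.9
tool_pos: [545.7, 253.2, 176.0]
eef_rot: [[-0.959, 0.285, -0.0], [0.285, 0.959, -0.0], [0.0, -0.0, -1.0]]
wrist_force: [0.5, 0.0, -1.3]
grip_width: 33.2
```

Contact should come at a TCP height of about 173.6.

Request:
play_rows(deltas=[[[0,0,0.8],0],[[0,0,0.8],0],[[0,0,0],0],[[0,0,0],0]])

```text
time_s: 10.3
tool_pos: [545.7, 253.2, 174.4]
eef_rot: [[-0.959, 0.285, -0.0], [0.285, 0.959, 0.0], [0.0, -0.0, -1.0]]
wrist_force: [0.5, 0.9, -2.0]
grip_width: 33.3
```

Request:
play_rows(deltas=[[[0,0,0.7],0],[[0,0,0],0],[[0,0,0],0]])

```text
time_s: 10.6
tool_pos: [545.7, 253.2, 173.7]
eef_rot: [[-0.959, 0.285, -0.0], [0.285, 0.959, -0.0], [0.0, -0.0, -1.0]]
wrist_force: [0.0, 0.7, -1.7]
grip_width: 33.3
```

Request:
play_rows(deltas=[[[0,0,0.5],0],[[0,0,0],0],[[0,0,0],0]])

```text
time_s: 10.9
tool_pos: [545.8, 253.3, 173.6]
eef_rot: [[-0.959, 0.285, 0.001], [0.285, 0.959, 0.0], [-0.0, 0.0, -1.0]]
wrist_force: [-0.7, 0.7, 2.7]
grip_width: 33.2
```

Contact: the vertical force went from -1.7 to +2.7 N at TCP 173.6, the expected height. I'll release and then retract straight up.

Request:
play_rows(deltas=[[[0,0,0],0],[[0,0,0],0],[[0,0,0],0],[[0,0,0],0],[[0,0,0],0],[[0,0,0],0],[[0,0,0],0],[[0,0,0],0],[[0,0,0],0],[[0,0,0],0]], jaw=-1)

```text
time_s: 11.9
tool_pos: [545.7, 253.1, 173.2]
eef_rot: [[-0.959, 0.285, -0.0], [0.285, 0.959, -0.0], [0.0, -0.0, -1.0]]
wrist_force: [-0.7, 0.5, 0.6]
grip_width: 92.9
```

Run:
```python
from cell import sense,capture
import cv2
c=capture("wrist");t=capture("scene")
import numpy as np
cv2.imwrite("pics/r4.png",np.hstack([cv2.resize(c["color"],(400,300)),cv2.resize(t["color"][100:280,280:500],(367,300))])[:,:,::-1])
```

```text
(no output)
```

View pics/r4.png

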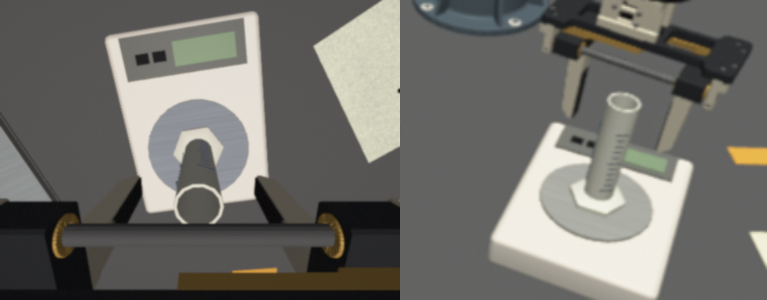

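The fingers are open on both sides, and the cylinder stands upright and centred on the pan. I'll retract.

Request:
play_rows(deltas=[[[0,0,-5],0],[[0,0,-10],0],[[0,0,-15],0],[[0,0,-18],0],[[0,0,-18],0],[[0,0,-18],0],[[0,0,-18],0],[[0,0,-15],0],[[0,0,-10],0],[[0,0,-5],0],[[0,0,0],0],[[0,0,0],0],[[0,0,0],0]])

```text
time_s: 13.3
tool_pos: [545.4, 253.1, 304.5]
eef_rot: [[-0.959, 0.285, -0.001], [0.285, 0.959, -0.0], [0.001, -0.001, -1.0]]
wrist_force: [0.1, 0.2, 0.0]
grip_width: 92.8
```

Run:
```python
from cell import sense,capture
import cv2,numpy as np,pickle
s=sense();c=capture("wrist");t=capture("scene");T=capture("top")
print(s["time_s"],s["tool_pos"],s["dq"].round(2))
pickle.dump((s,c,t,T),open("c5.pkl","wb"))
cv2.imwrite("pics/r5.png",np.hstack([cv2.resize(T["color"],(400,300)),cv2.resize(t["color"],(400,300))])[:,:,::-1])
cv2.imwrite("pics/w5.png",c["color"][:,:,::-1])
R=s["eef_rot"];K=np.array(c["T_tool_cam"])
for z in(81,210):
    k=K[:3,:3].T@(R.T@(np.array([545.7,252.5,z])-s["tool_pos"])-K[:3,3]);q=c["intrinsics"]@k;print(z,(q[:2]/q[2]).round(1),"px/mm",280/k[2])
```

```text
13.3 [545.44421931 253.08479637 304.48629847] [-0.01  0.03 -0.1   0.05  0.13  0.06]
81 [253.1 169.5] px/mm 0.706383184437032
210 [252.9 195.6] px/mm 1.0274712050360875
```

View pics/r5.png

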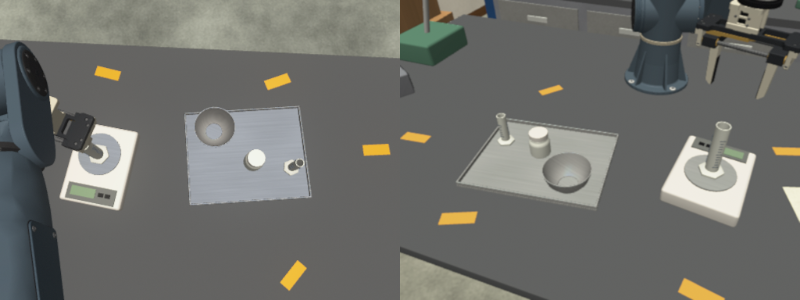

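View pics/w5.png

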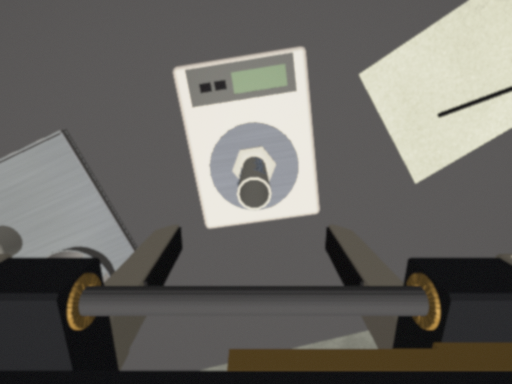

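The wrist view shows the mouth at (254,194), where (253,196) is predicted for a cylinder at the pan centre. The foot is near (254,168) and the pan is centred near (254,166), so the cylinder is centred to within about 3 mm. The bystanders look unmoved. I'll hand in.

```bash
python3 -c "
from cell import hand_in
print(hand_in())"
```

```text
the job is handed in; nothing more can be done
None
```

The tall cylinder is standing upright in the middle of the balance pan, let go, and I handed the job in with the clock at about 13.5 s. I gripped it near the mouth, carried it over and lowered it until the wrist force showed contact. Then I opened the fingers and pulled straight up; no verdict was reported.

- **Placement:** the last wrist picture put the mouth and foot within about 3 mm of the pan's centre. Contact came at the expected height (TCP at 173.6 mm).
- **Robot clear:** after the retreat the gripper was fully open, about 95 mm above the cylinder's mouth, and the wrist force was near zero.
- **Other objects:** the short cylinder, the jar and the bowl look unmoved in the last pictures. I judged this by eye and did not measure it.
- **Disagreement:** the first scene-view fit put the pan centre 5–9 mm away in x from the top-view fit. I put that down to a poor colour mask and used the top-view value. The wrist camera confirmed that value before I lowered the cylinder.

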